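# Unload, clear and reload the drilling fixture

## Robot

A 7-joint arm with a two-finger parallel gripper is mounted at the origin on the work surface. World frame = base frame: x ahead of the robot, y to its left, z up, the work surface at z = 0. Lengths are in m, angles in rad, forces in N, time in s.
With the tool pointing down it reaches from about 0.425 to 0.875 m from the base axis. Payload 4.7 kg.
Tool frame: the origin (TCP) lies midway between the tips of the shut fingers; the grasp point (between the pads) lies 19 mm behind it; z points along the fingers, x is the direction in which the jaws open and shut, and the axes are right-handed (so a half turn about z gives the same grasp; the last joint's range is limited). The gripper opens to 87 mm and grips with 3 to 60 N. Pads are 19 mm wide; open, the fingers measure 117 mm over their backs; the gripper's body (75 mm by 190 mm) begins 51 mm behind the grasp point.
Start: joints at [-1.206, 0.321, -0.07, 1.45, 0.023, 1.371, -0.057], TCP at [0.223, 0.61, 0.223] pointing down, gripper open.
Joint ranges: [-2.86, 2.86], [-0.3, 2.09], [-1.38, 1.24], [0.06, 2.45], [-1.56, 4.7], [0.09, 2.05], [-2.69, 2.69]. Speed limits (rad/s): [2.57, 2.57, 3.14, 3.14, 3.14, 3.14, 3.14].

## Interface

Orientations are given as a rotation vector (axis times angle).
In Python, from bench import get_state, eyes, ticket gives the robot as it stands.
- The arm moves only by the tool carry_out, never from a script. Its argument "motion" is a list of rows, each a list of 2 entries, a list of its own where there are three numbers: the shift along the world's x, y, z in m, then the turn about the world's z in rad. A call has 1 to 20 rows; each row is the pose to reach, as a shift and turn from the pose commanded when the call began; what a row does not reach only later rows make up. A row lasts 1/10 s, in which the tool goes at most 50 mm and 8.59 degrees, less where a joint would pass 70% of its speed; a pose out of reach is approached as far as the arm can. A call with a gripper value outside its range is refused whole. "grip" is the gripper command: -1 is fully open, 1 is shut, values between are in proportion, set as the call begins (left out, the last holds). The fingers move at their own pace and stop on an object; "squeeze" is the grip in N (left out, the last holds). Time passes only in rows, so rows that repeat a pose let the fingers close. It gives the time, the measured TCP pose, the force and the opening at its end, in the units of the state.
- get_state(): the state, without advancing time (a new reading comes with each control period).
- eyes.get_image(name): name is "scene" or "top"; returns a dict with "pixels" (384x512x3 uint8, blue, green, red), "mtx" (3x3 intrinsics, pixels), "extrinsics" (4x4, takes a point from camera to world coordinates). Camera axes: x right, y down, z forward; pixel columns grow to the right and rows downward; lengths in m; the calibration is good to about 2 mm. A picture is of the moment at which its call begins. There is no depth.
- ticket.close_job(): hands the job in, once; it reports no verdict.
The state is a dict: "time": time; "joint_positions": joint angles; "qd": joint speeds; "joint_torque": joint torques, N m; "position": TCP position; "tool_rot": TCP orientation; "ft_force": force on the tool from outside, world axes, zero at the start; "torque": the same for the moment, N m; "grip_width": opening from 0.0 (shut) to 1.0 (fully open).
Only numpy, scipy, OpenCV 4.12 (cv2) and the standard library are available. Lean on these libraries where they do the work, as an engineer would, in place of code of your own. Each camera call takes 0.05 s, during which the arm holds its last target. There are 200 camera calls.

## Task

The bored brass plate in the drilling fixture is finished: flip the toggle clamp open and lay the plate flat in the blue parts tray, then wipe every loose brass offcut off the bed into the chip tray at its open end with the orange scraper block (do not pick them off the bed with the fingers) and stand the scraper back on its cork mat. After that set the plain brass blank on the bed under the clamp, long side along the side rail, pushed home against the rail and the end stop, and flip the clamp over centre again so that it locks the blank down. Leave the other things on the bench where they are.

Things in the scene. Friction and masses are not known exactly. Their poses are not given: they have to be found in the camera images.
- fixture: the drilling fixture, fixed: aluminium bed on a green base. Origin at bench level; x across the bed, y along it towards the clamp. Flat bed top 55 mm above the origin, x -50..50 mm between two steel side rails (6 mm wide, 4 mm higher than the bed, y -140..45 mm), open at the end y -140 mm. The clamp stands on the bed at x 27, y 75..182 mm, its base reaching 36 mm above the bed
- end_stop (a point): middle of the inner face of the steel end stop, at bed height (fixture x 25, y 30 mm); the stop spans fixture x 0..50 mm and is 8 mm high
- chip_tray (a point): centre of the inner floor of the grey chip tray below the bed's open end (fixture y -191 mm), part of the fixture; inside 116 (x) x 98 (y) mm, floor 4 mm above the bench, outer walls 40 mm high, its open side right under the bed's end (fixture y -142 mm)
- seat (a point): the place of the workpiece on the bed top: where the centre of the underside of a plate pushed home against the +x rail and the end stop lies (fixture x 27, y 0 mm, bed height); axes as the fixture
- clamp_handle (a joint): angle of the toggle clamp's red handle: 0 = upright, locked over centre (its stop); about 0.1 = dead centre; 1.55 = laid right back towards the fixture's +y (its other stop), clamp fully open, the arm then upright and clear of the work; it stays open. Needs a few newtons at the grip to snap over centre either way (the snap lies below 0.3)
- handle_pivot (a point): hinge of the handle on the fixture, 86 mm above the bench; the handle swings in the fixture's y-z plane about an axis along the fixture's x
- handle_grip (a point): middle of the outer half of the handle's red round grip (16 mm thick), 85 mm from the hinge: straight above it at 0, straight to +y of it at 1.55; the grip runs from 30 to 110 mm from the hinge
- clamp_foot: black domed rubber foot (20 mm across) under the outer end of the clamp arm, which presses the workpiece with about 6 N when locked; its spindle is sprung (6 mm); the arm is 90 mm from its hinge (fixture y 90 mm, 30 mm above the bed) to the foot. Origin at its lowest point
- plate: the finished brass plate, 46 (x) x 60 (y) x 15 mm, with bored holes; starts clamped at the seat. Origin at the centre of the underside
- blank: the plain brass blank, 46 (x) x 60 (y) x 15 mm, no holes, lying on the bench; origin at the centre of the underside
- scraper: orange scraper block standing on its cork mat: foot 56 (x) x 30 (y) x 16 mm with a steel edge, on it a grip 48 (x) x 24 (y) mm that reaches to 48 mm height. Origin at the centre of the underside; wipe along its y, either way
- scraper_mat: the scraper's cork mat, 100 x 120 x 3 mm, fixed; origin at the centre of the underside
- parts_tray: blue parts tray, 130 (x) x 160 (y) x 15 mm outside, walls and floor 3 mm thick, fixed; origin at the centre of the underside
- chip0: brass slug, 15 mm across, 8 mm high, a loose offcut on the bed; origin at the centre of the underside; may be absent
- chip1: brass sliver 18 x 10 x 8 mm, a loose offcut on the bed; origin at the centre of the underside; may be absent
- chip2: brass slug, 15 mm across, 8 mm high, a loose offcut on the bed; origin at the centre of the underside; may be absent
- chip3: brass sliver 18 x 10 x 8 mm, a loose offcut on the bed; origin at the centre of the underside; may be absent
- chip4: brass slug, 15 mm across, 8 mm high, a loose offcut on the bed; origin at the centre of the underside; may be absent
- oil: blue oil bottle with a red cap, 38 mm across, 95 mm tall, loose, leave it alone; origin at the underside
- wood_block: wooden block 50 x 90 x 22 mm, loose, leave it alone; origin at the underside
- screwdriver: red screwdriver, 170 mm long, loose, leave it alone; origin at the underside
- brush: brush with a wooden handle, 170 mm long, loose, leave it alone; origin at the underside
- collet: small steel collet, 26 mm across, 36 mm tall, loose, leave it alone; origin at the underside
- centre_gauge: turned brass gauge, 34 mm across at the foot, 30 mm tall, loose, leave it alone; origin at the underside
Not all that is in view belongs to the job. What is shaped like the plate but purple or turquoise is not meant.

How it is judged:
By the outcome, as a careful person would: the job done as asked, in the order asked, and still so for the second after the job is handed in, with the robot touching nothing.
Of chip0, chip1, chip2, chip3, chip4 only 3 to 5 are there at a start; the rules pass over those that are not, and their reading is None.
At some moment in a run one of blank, scraper, chip0, chip1, chip2, chip3, chip4 may be knocked a few centimetres aside while the robot is not near it.
Once in a run the grip may slacken for a moment while it holds something.
It also fails if it takes over 200 s, if anything falls off the work surface, if the arm or the gripper's body presses on something with over 40 N, if the wrist force passes 120 N, or if a joint passes its speed limit or range.

## Working session

There is one attempt and no reset: what is moved stays moved. The work goes in short steps, Python scripts to look and compute and a tool call to move; the robot and the scene stay as the last step left them, time stands still between calls to the robot, and variables do not carry over. Pictures are saved under pics/ and viewed, about 12 in all and at most 16, crops included, and the job is handed in when it is done.

Besides the shell and the picture viewer there is one more tool, called after "Call:" as name([rows], argument=value, ...), one row to a line, values as JSON. carry_out: Moves the arm, as the interface text tells. Its arguments: {"type":"object","properties":{"motion":{"type":"array","items":{"type":"array"}},"grip":{"type":"number"},"squeeze":{"type":"number"}},"required":["motion"]}

```bash
ls; mkdir -p pics
cat > h.py <<'E'
import numpy as np,cv2
from bench import get_state,eyes,ticket
def grab(n,save=None):
    d=eyes.get_image(n); im=np.array(d["pixels"]).astype(np.uint8); 
    if save: cv2.imwrite(f"pics/{save}.png",im)
    return im,np.array(d["mtx"]),np.array(d["extrinsics"])
def ray(uv,z,K,T):
    d=T[:3,:3]@np.linalg.inv(K)@np.array([uv[0],uv[1],1.]); o=T[:3,3]
    return o+d*(z-o[2])/d[2]
def proj(p,K,T):
    c=np.linalg.inv(T)@np.append(p,1); q=K@c[:3]; return q[:2]/q[2]
def big(im,f): return cv2.resize(im,None,fx=f,fy=f,interpolation=cv2.INTER_CUBIC)
E
python3 - <<'E'
from h import *
for n in("top","scene"):
    im,K,T=grab(n); cv2.imwrite(f"pics/{n}0.png",big(im,1.56)); print(n,K.round(1).tolist(),T.round(3).tolist())
s=get_state(); print({k:np.round(v,3).tolist() for k,v in s.items()})
E
```

```text
pics
top [[459.0, 0.0, 255.8], [0.0, 459.0, 188.5], [0.0, 0.0, 1.0]] [[0.013, -0.993, 0.12, 0.417], [-1.0, -0.012, 0.009, -0.013], [-0.008, -0.121, -0.993, 1.342], [0.0, 0.0, 0.0, 1.0]]
scene [[369.3, 0.0, 257.4], [0.0, 369.3, 192.0], [0.0, 0.0, 1.0]] [[-0.257, 0.731, -0.632, 1.358], [0.966, 0.204, -0.157, 0.193], [0.014, -0.651, -0.759, 1.06], [0.0, 0.0, 0.0, 1.0]]
{'time': 0.1, 'joint_positions': [-1.206, 0.322, -0.07, 1.452, 0.023, 1.371, -0.057], 'qd': [-0.0, -0.004, 0.0, -0.003, 0.001, 0.0, -0.0], 'joint_torque': [-0.0, -49.257, -0.406, -31.34, -0.064, 0.039, 0.0], 'position': [0.223, 0.61, 0.222], 'tool_rot': [2.574, 1.799, -0.002], 'ft_force': [-0.682, 0.655, -0.728], 'torque': [-0.016, 0.044, 0.059], 'grip_width': 0.999}
```

View pics/top0.png

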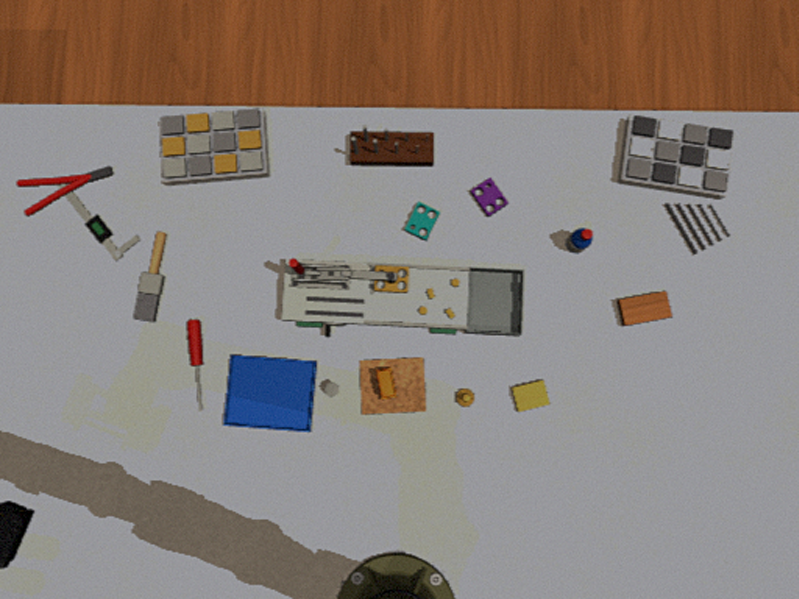

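View pics/scene0.png

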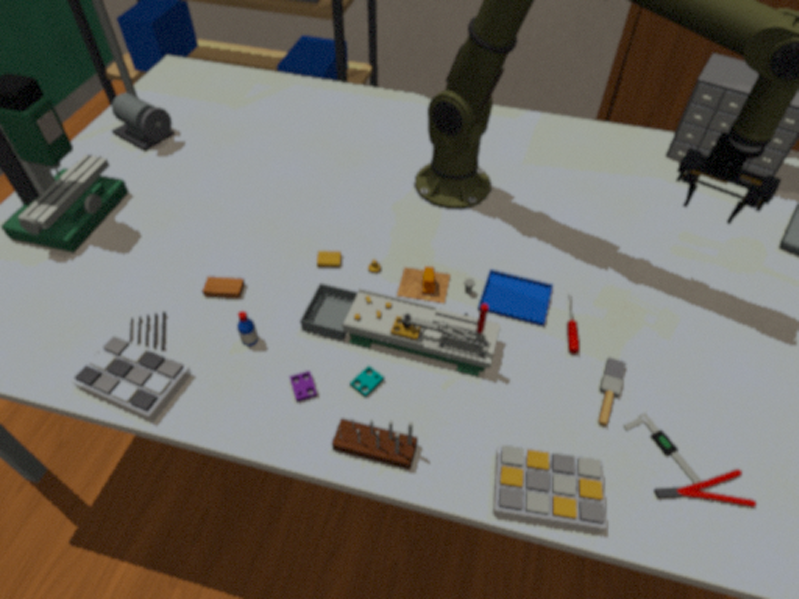

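The top view (1.56x) shows the fixture at (280–522, 260–335) with the clamp on the left and the chip tray on the right. There are four chips, at (455,282), (430,293), (422,310) and (449,313). The scraper on its mat is at (385,382), the blue tray at (270,392) and the handle at (296,266). The candidates for the blank are yellow (530,395), teal (422,220) and purple (488,197). Yellow brass without holes fits the description. Next is an enlarged crop.

Run:
```python
from h import *
im,K,T=grab("top"); cv2.imwrite("pics/topcrop1.png",big(im[155:280,170:355],4.3))
sc,Ks,Ts=grab("scene"); cv2.imwrite("pics/sccrop1.png",big(sc[150:250,180:365],4.3))
np.savez("f0.npz",im=im,K=K,T=T,sc=sc,Ks=Ks,Ts=Ts)
hsv=cv2.cvtColor(im,cv2.COLOR_BGR2HSV)
def comps(mask,name,amin,z,roi=None):
    n,l,st,c=cv2.connectedComponentsWithStats(mask)
    for i in range(1,n):
        if st[i,4]>=amin:
            cn=max(cv2.findContours((l==i).astype(np.uint8),0,2)[0],key=cv2.contourArea)
            r=cv2.minAreaRect(cn)
            print(name,c[i].round(1),st[i,4],'rect',np.round(r[1],1),round(r[2],1),'w',ray(c[i],z,K,T).round(4),[ray(q,z,K,T)[:2].round(3).tolist() for q in cv2.boxPoints(r)] if st[i,4]>100 else '')
m=cv2.inRange(hsv,(10,110,90),(32,255,255)); m[:150]=0; m[285:]=0
comps(m,'yel',8,.0)
comps(cv2.inRange(hsv,(105,150,60),(125,255,255)),'blue',100,.015)
```

```text
yel [100.6 161.7] 147 rect [ 5.9 25.3] 11.3 w [0.6543 0.4628 0.    ] [[0.618, 0.477], [0.693, 0.466], [0.689, 0.449], [0.614, 0.459]]
yel [250.9 178.1] 186 rect [16. 21.] 90.0 w [0.6105 0.0148 0.    ] [[0.634, 0.047], [0.635, -0.015], [0.587, -0.015], [0.587, 0.047]]
yel [291.2 180.8] 20 rect [4. 4.] 90.0 w [ 0.6042 -0.1044  0.    ] 
yel [275.6 187.4] 21 rect [5. 3.] 90.0 w [ 0.5837 -0.0583  0.    ] 
yel [413.3 197.1] 512 rect [17.  30.5] 79.4 w [ 0.5601 -0.462   0.    ] [[0.576, -0.414], [0.593, -0.502], [0.544, -0.51], [0.527, -0.422]]
yel [270.8 198.6] 19 rect [4. 4.] 90.0 w [ 0.5504 -0.0445  0.    ] 
yel [288.  200.5] 18 rect [5.3 2.8] 56.3 w [ 0.5455 -0.0951  0.    ] 
yel [251.9 247.1] 1320 rect [34.3 40.6] 87.0 w [0.4084 0.009  0.    ] [[0.455, 0.073], [0.462, -0.045], [0.364, -0.051], [0.356, 0.066]]
yel [339.5 253.3] 327 rect [15.8 20.4] 76.0 w [ 0.3941 -0.2447  0.    ] [[0.409, -0.211], [0.424, -0.268], [0.38, -0.279], [0.365, -0.222]]
yel [298.1 254.4] 88 rect [11. 10.] 90.0 w [ 0.3892 -0.1252  0.    ] 
blue [172.9 251.8] 2442 rect [55.3 44.9] 4.5 w [0.3922 0.2353 0.015 ] [[0.334, 0.317], [0.462, 0.312], [0.451, 0.153], [0.324, 0.159]]
```

View pics/topcrop1.png

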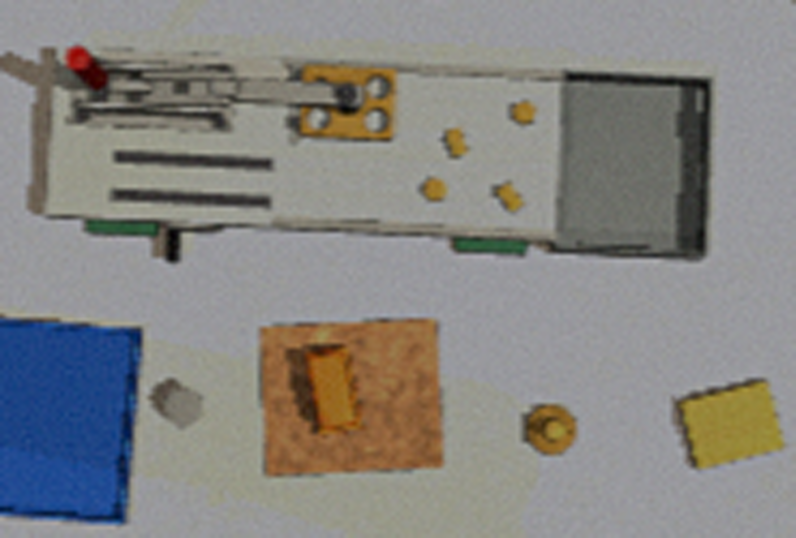

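View pics/sccrop1.png

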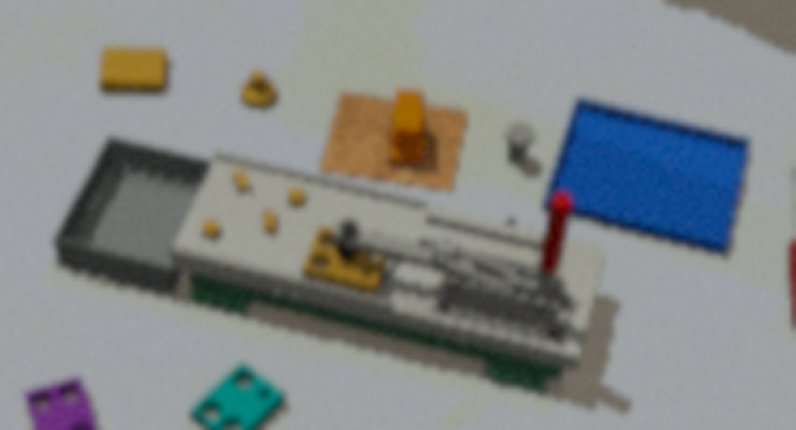

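The top crop shows the plate with four holes at (350,100) under the clamp foot at (347,95), and chips at (524,112), (457,142), (433,188) and (510,195). The blank is the plain yellow block at (735,425), which has no holes. The brass piece at (550,430) is the gauge, and teal and purple are the wrong colour. The bed's open end runs from (563,73) to (553,240). Next I'll get the fixture lines.

Run:
```python
from h import *
f=np.load("f0.npz"); im,K,T=f['im'],f['K'],f['T']
g=cv2.cvtColor(im,cv2.COLOR_BGR2GRAY); x0,y0,s=170,155,4
c=cv2.resize(g[y0:280,x0:355],None,fx=s,fy=s,interpolation=cv2.INTER_CUBIC)
L=cv2.createLineSegmentDetector().detect(c)[0][:,0]
for a in sorted(L,key=lambda a:-np.hypot(a[2]-a[0],a[3]-a[1])):
    ln=np.hypot(a[2]-a[0],a[3]-a[1])
    if ln<50: break
    p=[(a[2*i]+.5)/s-.5+x0 for i in(0,1)]; q=[(a[2*i+1]+.5)/s-.5+y0 for i in(0,1)]
    P=[ray((p[i],q[i]),.059,K,T)[:2] for i in(0,1)]
    d=P[1]-P[0]; ang=np.degrees(np.arctan2(-d[0],d[1]))
    print((a*4.3/4).round().astype(int).tolist(),'len',round(np.linalg.norm(d),3),'ang',round((ang+90)%180-90,2),P[0].round(4),P[1].round(4))
```

```text
[711, 77, 706, 253] len 0.116 ang 87.77 [ 0.6208 -0.2239] [ 0.5049 -0.2194]
[275, 170, 112, 162] len 0.107 ang -2.14 [0.5561 0.0617] [0.5601 0.1684]
[271, 207, 108, 200] len 0.106 ang -1.99 [0.5314 0.0638] [0.5351 0.1702]
[113, 150, 272, 158] len 0.104 ang -2.31 [0.5678 0.1679] [0.5636 0.0638]
[112, 188, 271, 196] len 0.104 ang -2.06 [0.5426 0.1681] [0.5389 0.0642]
[555, 236, 561, 84] len 0.1 ang 87.66 [ 0.515  -0.1212] [ 0.6151 -0.1253]
[562, 71, 711, 78] len 0.098 ang -2.26 [ 0.624  -0.1259] [ 0.6201 -0.2239]
[124, 524, 0, 515] len 0.08 ang -3.3 [0.3268 0.1538] [0.3314 0.2336]
[53, 88, 45, 212] len 0.082 ang 88.31 [0.6083 0.2089] [0.5266 0.2113]
[214, 119, 91, 113] len 0.081 ang -1.93 [0.5891 0.1022] [0.5919 0.1836]
[677, 86, 566, 80] len 0.072 ang -2.19 [ 0.6147 -0.2011] [ 0.6175 -0.1288]
[392, 143, 296, 138] len 0.063 ang -2.47 [ 0.5745 -0.0145] [0.5772 0.0481]
[272, 321, 362, 323] len 0.058 ang -0.09 [0.4572 0.0617] [0.4572 0.0033]
[698, 260, 609, 257] len 0.058 ang -1.34 [ 0.5005 -0.2145] [ 0.5019 -0.1568]
[561, 248, 646, 243] len 0.055 ang 3.76 [ 0.5074 -0.1254] [ 0.5111 -0.18
[... 1572 characters left out ...]
ang -0.19 [0.5115 0.1425] [0.5116 0.1828]
[439, 324, 438, 385] len 0.039 ang 89.69 [ 0.4566 -0.0463] [ 0.4176 -0.0461]
[384, 222, 444, 222] len 0.039 ang 0.63 [ 0.5224 -0.0098] [ 0.5228 -0.0492]
[363, 317, 423, 317] len 0.038 ang 0.88 [0.4606 0.0025] [ 0.4611 -0.0359]
[79, 107, 138, 107] len 0.039 ang 0.82 [0.5958 0.1916] [0.5964 0.1527]
[1, 319, 59, 317] len 0.038 ang 2.26 [0.4565 0.238 ] [0.458  0.2004]
[112, 59, 170, 59] len 0.038 ang 1.09 [0.628  0.1704] [0.6287 0.1323]
[443, 404, 443, 462] len 0.037 ang -89.64 [ 0.4057 -0.0494] [ 0.3688 -0.0496]
[322, 477, 264, 477] len 0.037 ang 0.91 [0.3582 0.0278] [0.3576 0.0649]
[284, 107, 231, 102] len 0.036 ang -4.4 [0.5977 0.0563] [0.6005 0.0918]
```

```bash
cat >> h.py <<'E'
TH=np.radians(-2.2); R=np.array([[np.cos(TH),-np.sin(TH)],[np.sin(TH),np.cos(TH)]]); O=np.array([.572,.016])
def fx2w(x,y): return O+R@np.array([x,y])
def w2fx(p): return R.T@(np.array(p)[:2]-O)
def blobs(im,lo,hi,amin=8,roi=None):
    hsv=cv2.cvtColor(im,cv2.COLOR_BGR2HSV); m=cv2.inRange(hsv,lo,hi)
    if roi: k=np.zeros_like(m); k[roi[1]:roi[3],roi[0]:roi[2]]=1; m=m*k
    n,l,st,c=cv2.connectedComponentsWithStats(m); out=[]
    for i in range(1,n):
        if st[i,4]>=amin:
            cn=max(cv2.findContours((l==i).astype(np.uint8),0,2)[0],key=cv2.contourArea)
            out.append((c[i],st[i,4],cv2.minAreaRect(cn)))
    return out
E
python3 - <<'E'
from h import *
f=np.load("f0.npz"); im,K,T,sc,Ks,Ts=[f[k] for k in('im','K','T','sc','Ks','Ts')]
print('handle top');
for b in blobs(im,(0,150,80),(8,255,255),5,(180,160,205,185))+blobs(im,(172,150,60),(180,255,255),5,(180,160,205,185)): print(b)
print('handle scene')
for b in blobs(sc,(0,150,60),(8,255,255),5,(290,185,330,225))+blobs(sc,(172,150,60),(180,255,255),5,(290,185,330,225)): print(b)
h=cv2.cvtColor(im,cv2.COLOR_BGR2HSV)
print(h[243,243:258].tolist()); print(h[243,262].tolist())
for b in blobs(im,(10,190,150),(24,255,255),20,(230,225,275,270)): print('scr',b, ray(b[0],.048,K,T).round(4),[ray(q,.048,K,T)[:2].round(3).tolist() for q in cv2.boxPoints(b[2])])
print(sc[0,0])
for b in blobs(sc,(8,200,140),(24,255,255),10,(255,160,300,200)): print('scr scene',b)
for b in blobs(im,(10,110,90),(32,255,255),8,(260,170,300,210)): p=ray(b[0],.063,K,T); print('chip',b[0],p.round(4),(w2fx(p)*1e3).round())
for b in blobs(im,(10,110,90),(32,255,255),100,(325,235,355,270)): print('blank',ray(b[0],.0125,K,T).round(4),b[2])
for b in blobs(sc,(10,110,90),(32,255,255),50,(195,155,225,175)): print('blank sc',ray(b[0],.009,Ks,Ts).round(4),b)
E
```

```text
handle top
(array([187.80952381, 168.14285714]), np.int32(21), ((188.0, 168.0), (4.0, 4.0), 90.0))
handle scene
(array([308.70967742, 203.77419355]), np.int32(31), ((308.5000305175781, 204.5), (2.7456259727478027, 15.297059059143066), 11.309932708740234))
(array([309.625, 197.125]), np.int32(8), ((309.5, 197.5), (3.0, 3.0), 90.0))
[[17, 203, 148], [18, 221, 150], [17, 202, 153], [18, 192, 155], [18, 208, 151], [18, 200, 152], [18, 199, 154], [17, 231, 147], [16, 205, 127], [14, 174, 104], [14, 155, 132], [14, 147, 151], [14, 142, 147], [14, 149, 147], [14, 149, 147]]
[15, 145, 144]
scr (array([246.87234043, 245.13829787]), np.int32(94), ((247.19232177734375, 245.9615478515625), (17.258220672607422, 6.667948246002197), 78.69007110595703)) [0.414  0.0223 0.048 ] [[0.433, 0.036], [0.437, 0.017], [0.39, 0.007], [0.386, 0.025]]
[35 51 24]
scr scene (array([274.20833333, 175.91666667]), np.int32(48), ((274.0, 175.5), (7.0, 6.0), 90.0))
chip [260.41666667 177.58333333] [ 0.6033 -0.0133  0.063 ] [ 32. -28.]
chip [291.25 180.75] [ 0.5954 -0.1     0.063 ] [  28. -115.]
chip [275.57142857 187.42857143] [ 0.5759 -0.0561  0.063 ] [  7. -72.]
chip [270.78947368 198.63157895] [ 0.5441 -0.043   0.063 ] [-26. -60.]
chip [288.  200.5] [ 0.5395 -0.0912  0.063 ] [ -28. -108.]
blank [ 0.3943 -0.2426  0.0125] ((339.5588684082031, 253.23532104492188), (15.764814376831055, 20.372989654541016), 75.96376037597656)
blank sc [ 0.3983 -0.2407  0.009 ] (array([210.45528455, 165.44715447]), np.int32(123), ((211.0, 165.5), (9.0, 14.0), 90.0))
```

Run:
```python
from h import *
f=np.load("f0.npz"); K,T,Ks,Ts=[f[k] for k in('K','T','Ks','Ts')]
p=ray((188,168),.196,K,T); print('tip top',p.round(4),(w2fx(p)*1e3).round(1))
for px in[(308.5,204),(309.6,197.1)]:
  for z in(.156,.18,.196): q=ray(px,z,Ks,Ts); print(px,z,q.round(4),(w2fx(q)*1e3).round(1))
from scipy.optimize import least_squares
r=least_squares(lambda P:np.r_[proj(P,K,T)-(188,168),proj(P,Ks,Ts)-(309.6,197.1)],p); print('triang',r.x.round(4),r.cost,(w2fx(r.x)*1e3).round(1))
print('grip pts',fx2w(.027,.160))
```

```text
tip top [0.6062 0.1705 0.196 ] [ 28.3 155.7]
(308.5, 204) 0.156 [0.6099 0.1736 0.156 ] [ 31.8 158.9]
(308.5, 204) 0.18 [0.6297 0.1741 0.18  ] [ 51.6 160.2]
(308.5, 204) 0.196 [0.643  0.1745 0.196 ] [ 64.8 161.1]
(309.6, 197.1) 0.156 [0.5809 0.1722 0.156 ] [  2.9 156.4]
(309.6, 197.1) 0.18 [0.6015 0.1727 0.18  ] [ 23.5 157.7]
(309.6, 197.1) 0.196 [0.6153 0.1731 0.196 ] [ 37.2 158.6]
triang [0.6077 0.1723 0.1869] 0.030026871824025792 [ 29.6 157.6]
grip pts [0.60512215 0.1748456 ]
```

Call:
carry_out([
  [[0.383, -0.438, 0.02], -1.258],
  [[0.383, -0.438, 0.02], -1.258],
  [[0.383, -0.438, 0.02], -1.258],
  [[0.383, -0.438, 0.02], -1.258],
  [[0.383, -0.438, 0.02], -1.258],
  [[0.383, -0.438, 0.02], -1.258],
  [[0.383, -0.438, 0.02], -1.258],
  [[0.383, -0.438, 0.02], -1.258],
  [[0.383, -0.438, 0.02], -1.258],
  [[0.383, -0.438, 0.02], -1.258],
  [[0.383, -0.438, 0.02], -1.258],
  [[0.383, -0.438, 0.02], -1.258],
  [[0.383, -0.438, 0.02], -1.258],
  [[0.383, -0.438, 0.02], -1.258],
  [[0.383, -0.438, 0.02], -1.258],
], grip=0.0)

```text
time: 1.7
position: [0.6055, 0.1743, 0.2422]
tool_rot: [-3.14, 0.056, 0.002]
ft_force: [0.7, 0.9, -0.3]
grip_width: 0.498
```

Call:
carry_out([
  [[0, 0, -0.04], 0],
  [[0, 0, -0.07], 0],
  [[0, 0, -0.09], 0],
  [[0, 0, -0.09], 0],
  [[0, 0, -0.09], 0],
])

```text
time: 2.2
position: [0.6059, 0.174, 0.1531]
tool_rot: [-3.141, 0.056, 0.0]
ft_force: [0.2, 0.1, 0.2]
grip_width: 0.492
```

Call:
carry_out([
  [[0, 0, 0], 0],
  [[0, 0, 0], 0],
  [[0, 0, 0], 0],
  [[0, 0, 0], 0],
  [[0, 0, 0], 0],
  [[0, 0, 0], 0],
], grip=1, squeeze=20)

```text
time: 2.8
position: [0.6075, 0.1724, 0.1532]
tool_rot: [-3.141, 0.06, -0.004]
ft_force: [3.4, -0.1, 1.5]
grip_width: 0.178
```

Call:
carry_out([
  [[0.0015, 0.006, 0], 0],
  [[0.0015, 0.0127, -0.001], 0],
  [[0.002, 0.019, -0.002], 0],
  [[0.0025, 0.025, -0.004], 0],
  [[0.003, 0.031, -0.006], 0],
  [[0.003, 0.037, -0.0085], 0],
  [[0.003, 0.043, -0.0115], 0],
  [[0.0035, 0.048, -0.015], 0],
  [[0.0035, 0.053, -0.019], 0],
  [[0.004, 0.058, -0.023], 0],
  [[0.004, 0.0625, -0.0275], 0],
  [[0.004, 0.0666, -0.032], 0],
  [[0.0045, 0.0705, -0.0375], 0],
  [[0.0045, 0.0737, -0.0427], 0],
  [[0.0045, 0.0765, -0.0485], 0],
  [[0.0045, 0.0792, -0.0542], 0],
  [[0.0045, 0.0812, -0.06], 0],
  [[0.0045, 0.083, -0.066], 0],
  [[0.0045, 0.084, -0.0725], 0],
  [[0.0045, 0.0848, -0.079], 0],
])

```text
time: 4.8
position: [0.6107, 0.258, 0.0727]
tool_rot: [-3.141, 0.059, 0.0]
ft_force: [-0.8, 4.1, 2.3]
grip_width: 0.172
```

Call:
carry_out([
  [[0, 0, -0.005], 0],
  [[0, 0, -0.007], 0],
  [[0, 0, -0.007], 0],
])

```text
time: 5.1
position: [0.6107, 0.258, 0.0675]
tool_rot: [-3.14, 0.059, 0.0]
ft_force: [-4.7, 3.9, 9.3]
grip_width: 0.177
```

Call:
carry_out([
  [[0, 0, 0], 0],
  [[0, 0, 0], 0],
  [[0, 0, 0], 0],
  [[0, 0, 0.05], 0],
  [[0, 0, 0.1], 0],
  [[0, 0, 0.15], 0],
  [[0, 0, 0.19], 0],
  [[-0.01, -0.043, 0.19], 0],
  [[-0.01, -0.093, 0.19], 0],
  [[-0.01, -0.143, 0.19], 0],
  [[-0.011, -0.193, 0.19], 0],
  [[-0.011, -0.243, 0.19], 0],
  [[-0.011, -0.243, 0.19], 0],
  [[-0.011, -0.243, 0.14], 0],
  [[-0.011, -0.243, 0.09], 0],
  [[-0.011, -0.243, 0.05], 0],
  [[-0.011, -0.243, 0.05], 0],
], grip=0.0)

```text
time: 6.8
position: [0.5948, 0.0132, 0.1101]
tool_rot: [3.138, -0.061, -0.019]
ft_force: [-1.2, -0.3, -0.7]
grip_width: 0.501
```

Run:
```python
from h import *
im,K,T=grab("top"); sc,Ks,Ts=grab("scene")
a=big(im[155:280,170:355],4.3); b=big(sc[150:250,180:365],4.3); 
cv2.imwrite("pics/v2.png",cv2.resize(np.vstack([a[:330],b]),None,fx=.78,fy=.78))
```

```text
(no output)
```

View pics/v2.png

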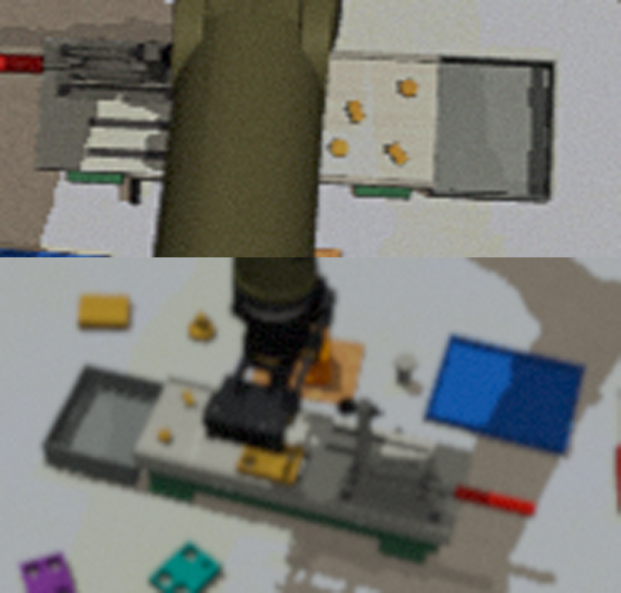

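Clamp is open: the red handle lies back at (495,500) and the arm is upright at (365,430). The gripper is over the plate at (270,462).

Call:
carry_out([
  [[0, 0, 0], 0],
  [[0, 0, 0], 0],
  [[0, 0, 0], 0],
  [[0, 0, 0], 0],
  [[0, 0, -0.025], 0],
  [[0, 0, -0.04], 0],
  [[0, 0, -0.049], 0],
  [[0, 0, -0.049], 0],
  [[0, 0, -0.049], 0],
], grip=-1)

```text
time: 7.8
position: [0.6001, 0.0141, 0.0678]
tool_rot: [3.141, -0.06, 0.0]
ft_force: [0.3, -0.5, 0.4]
grip_width: 0.998
```

Call:
carry_out([
  [[0, 0, 0], 0],
  [[0, 0, 0], 0],
  [[0, 0, 0], 0],
  [[0, 0, 0], 0],
  [[0, 0, 0], 0],
  [[0, 0, 0], 0],
  [[0, 0, 0], 0],
], grip=1, squeeze=30)

```text
time: 8.5
position: [0.6002, 0.0142, 0.0677]
tool_rot: [3.141, -0.06, 0.001]
ft_force: [0.4, 0.3, 0.1]
grip_width: 0.512
```

Call:
carry_out([
  [[0, 0, 0], 0],
  [[0, 0, 0], 0],
  [[0, 0, 0], 0],
  [[0, 0, -0.003], 0],
  [[0, 0, -0.006], 0],
  [[0, 0, -0.006], 0],
  [[0, 0, -0.006], 0],
], grip=-0.6)

```text
time: 9.2
position: [0.5997, 0.0142, 0.0613]
tool_rot: [3.141, -0.06, -0.001]
ft_force: [0.0, 0.0, 0.9]
grip_width: 0.799
```

Call:
carry_out([
  [[0, 0, 0], 0],
  [[0, 0, 0], 0],
  [[0, 0, 0], 0],
  [[0, 0, 0], 0],
  [[0, 0, 0], 0],
  [[0, 0, 0], 0],
  [[0, 0, 0], 0],
], grip=1, squeeze=40)

```text
time: 9.9
position: [0.6, 0.0142, 0.0617]
tool_rot: [3.141, -0.06, 0.0]
ft_force: [0.8, 0.5, 1.0]
grip_width: 0.52
```

Call:
carry_out([
  [[0, 0, 0.02], 0],
  [[0, 0, 0.05], 0],
  [[0, 0, 0.08], 0],
  [[-0.03, 0, 0.08], 0],
  [[-0.07, 0, 0.08], 0],
  [[-0.11, 0.01, 0.08], 0],
  [[-0.15, 0.04, 0.08], 0],
  [[-0.18, 0.08, 0.08], 0],
  [[-0.2, 0.12, 0.08], 0],
  [[-0.2, 0.16, 0.08], 0],
  [[-0.2, 0.2, 0.08], 0],
  [[-0.2, 0.216, 0.08], 0],
  [[-0.2, 0.216, 0.08], 0],
])

```text
time: 11.2
position: [0.3989, 0.2323, 0.1409]
tool_rot: [3.14, -0.053, -0.002]
ft_force: [0.4, -0.2, -3.5]
grip_width: 0.52
```

Call:
carry_out([
  [[0, 0, -0.04], 0],
  [[0, 0, -0.08], 0],
  [[0, 0, -0.11], 0],
  [[0, 0, -0.12], 0],
  [[0, 0, -0.125], 0],
  [[0, 0, -0.13], 0],
  [[0, 0, -0.13], 0],
  [[0, 0, -0.13], 0],
])

```text
time: 12.0
position: [0.4008, 0.2308, 0.0127]
tool_rot: [-3.14, 0.06, -0.003]
ft_force: [0.4, 0.3, -3.4]
grip_width: 0.527
```

Lower until contact, then release.

Call:
carry_out([
  [[0, 0, -0.002], 0],
  [[0, 0, -0.004], 0],
  [[0, 0, -0.004], 0],
])

```text
time: 12.3
position: [0.4007, 0.2308, 0.0095]
tool_rot: [-3.14, 0.06, -0.001]
ft_force: [-3.7, -2.8, 10.4]
grip_width: 0.522
```

Call:
carry_out([
  [[0, 0, 0], 0],
  [[0, 0, 0], 0],
  [[0, 0, 0], 0],
  [[0, 0, 0], 0],
  [[0, 0, 0.04], 0],
  [[0, 0, 0.09], 0],
  [[0, 0, 0.12], 0],
  [[0, 0, 0.12], 0],
  [[0.05, 0.03, 0.14], 0],
  [[0.09, 0.07, 0.16], 0],
  [[0.09, 0.11, 0.18], 0],
  [[0.09, 0.15, 0.2], 0],
  [[0.09, 0.19, 0.2], 0],
  [[0.09, 0.22, 0.2], 0],
  [[0.09, 0.22, 0.2], 0],
], grip=-1)

```text
time: 13.8
position: [0.4867, 0.4559, 0.205]
tool_rot: [-3.141, 0.048, 0.005]
ft_force: [0.6, 0.6, -0.6]
grip_width: 0.998
```

Run:
```python
from h import *
im,K,T=grab("top"); sc,Ks,Ts=grab("scene")
cv2.imwrite("pics/v3.png",big(im[155:280,140:355],3.7))
for b in blobs(im,(10,190,150),(24,255,255),20,(230,225,275,270)): print('scr',ray(b[0],.048,K,T).round(4),b[2])
for b in blobs(im,(10,110,90),(32,255,255),8,(240,165,300,210)): p=ray(b[0],.063,K,T); print('chip',b[0],b[1],p.round(4),(w2fx(p)*1e3).round())
for b in blobs(im,(10,110,90),(32,255,255),100,(300,225,380,280)): print('blank',ray(b[0],.0125,K,T).round(4),b[2])
```

```text
scr [0.4126 0.0219 0.048 ] ((247.16183471679688, 246.05201721191406), (17.638633728027344, 6.994630813598633), 81.25383758544922)
chip [291.25 180.75] 20 [ 0.5954 -0.1     0.063 ] [  28. -115.]
chip [275.5 187.5] 20 [ 0.5757 -0.0559  0.063 ] [  6. -72.]
chip [270.75 198.75] 20 [ 0.5438 -0.0429  0.063 ] [-26. -60.]
chip [288.05263158 200.42105263] 19 [ 0.5397 -0.0913  0.063 ] [ -28. -108.]
blank [ 0.3942 -0.2425  0.0125] ((339.558837890625, 253.23532104492188), (15.764815330505371, 20.858062744140625), 75.96376037597656)
```

View pics/v3.png

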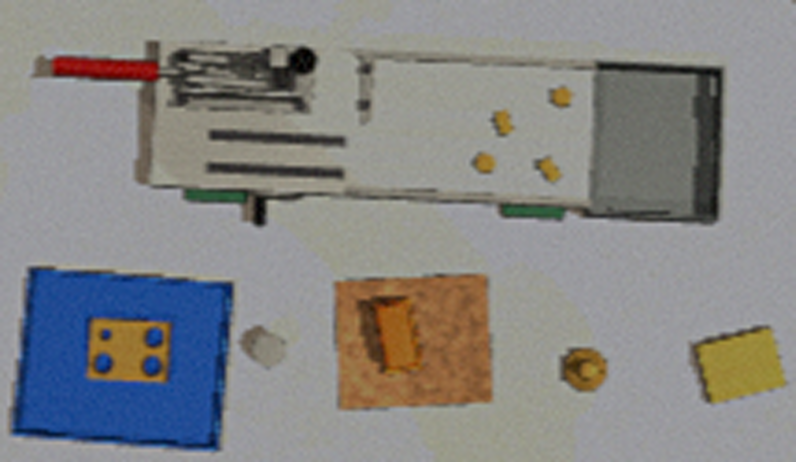

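The top crop shows the plate flat in the tray at (130,350), the clamp open, and the four chips unmoved. The scraper is at (398,335).

Call:
carry_out([
  [[-0.04, -0.05, -0.04], 0.05],
  [[-0.06, -0.1, -0.05], 0.1],
  [[-0.073, -0.15, -0.06], 0.15],
  [[-0.073, -0.2, -0.06], 0.24],
  [[-0.073, -0.25, -0.06], 0.24],
  [[-0.073, -0.3, -0.06], 0.24],
  [[-0.073, -0.35, -0.06], 0.24],
  [[-0.073, -0.4, -0.06], 0.24],
  [[-0.073, -0.43, -0.06], 0.24],
  [[-0.073, -0.43, -0.06], 0.24],
  [[-0.073, -0.43, -0.06], 0.24],
  [[-0.073, -0.43, -0.06], 0.24],
])

```text
time: 15.1
position: [0.4164, 0.0206, 0.1473]
tool_rot: [-3.125, -0.316, 0.0]
ft_force: [0.1, 0.1, -0.3]
grip_width: 1.001
```

Call:
carry_out([
  [[-0.003, 0.001, -0.04], 0],
  [[-0.003, 0.001, -0.08], 0],
  [[-0.003, 0.001, -0.105], 0],
  [[-0.003, 0.001, -0.118], 0],
  [[-0.003, 0.001, -0.122], 0],
  [[-0.003, 0.001, -0.122], 0],
  [[-0.003, 0.001, -0.122], 0],
])

```text
time: 15.8
position: [0.4146, 0.022, 0.0263]
tool_rot: [-3.125, -0.319, -0.002]
ft_force: [0.2, 0.2, 0.8]
grip_width: 0.999
```

Call:
carry_out([
  [[0, 0, 0], 0],
  [[0, 0, 0], 0],
  [[0, 0, 0], 0],
  [[0, 0, 0], 0],
  [[0, 0, 0], 0],
  [[0, 0, 0], 0],
  [[0, 0, 0], 0],
], grip=1, squeeze=40)

```text
time: 16.5
position: [0.4141, 0.0212, 0.0257]
tool_rot: [3.126, 0.317, 0.001]
ft_force: [0.9, -0.8, -0.3]
grip_width: 0.548
```

Call:
carry_out([
  [[0, 0, 0.03], 0],
  [[0, 0, 0.07], 0],
  [[0, 0, 0.11], 0],
  [[0.03, -0.002, 0.115], -0.1],
  [[0.07, -0.005, 0.115], -0.2],
  [[0.11, -0.01, 0.115], -0.239],
  [[0.15, -0.011, 0.115], -0.239],
  [[0.178, -0.011, 0.115], -0.239],
  [[0.178, -0.011, 0.115], -0.239],
  [[0.178, -0.011, 0.115], -0.239],
  [[0.178, -0.011, 0.09], -0.239],
  [[0.178, -0.011, 0.07], -0.239],
  [[0.178, -0.011, 0.057], -0.239],
  [[0.178, -0.011, 0.054], -0.239],
  [[0.178, -0.011, 0.054], -0.239],
])

```text
time: 18.0
position: [0.5914, 0.0103, 0.0796]
tool_rot: [-3.141, 0.058, 0.001]
ft_force: [0.6, 0.1, -1.0]
grip_width: 0.548
```

Call:
carry_out([
  [[0, 0, -0.001], 0],
  [[0, 0, -0.002], 0],
  [[0, 0, -0.0025], 0],
  [[0, 0, -0.0025], 0],
])

```text
time: 18.4
position: [0.5924, 0.0103, 0.0778]
tool_rot: [-3.141, 0.058, -0.002]
ft_force: [-0.6, 0.1, 1.7]
grip_width: 0.547
```

Call:
carry_out([
  [[-0.0005, -0.01, 0], 0],
  [[-0.001, -0.02, 0], 0],
  [[-0.001, -0.03, 0], 0],
  [[-0.0015, -0.04, 0], 0],
  [[-0.002, -0.05, 0], 0],
  [[-0.002, -0.06, 0], 0],
  [[-0.0025, -0.07, 0], 0],
  [[-0.003, -0.08, 0], 0],
  [[-0.0035, -0.09, 0], 0],
  [[-0.004, -0.1, 0], 0],
  [[-0.004, -0.107, 0], 0],
  [[-0.0045, -0.114, 0], 0],
  [[-0.0045, -0.121, 0], 0],
  [[-0.005, -0.128, 0], 0],
  [[-0.005, -0.135, 0], 0],
  [[-0.0055, -0.14, 0], 0],
  [[-0.0055, -0.14, 0], 0],
])

```text
time: 20.1
position: [0.5865, -0.1313, 0.0777]
tool_rot: [3.141, -0.06, 0.002]
ft_force: [1.1, 1.4, 5.1]
grip_width: 0.548
```

Run:
```python
from h import *
sc,Ks,Ts=grab("scene"); cv2.imwrite("pics/v4.png",big(sc[150:250,180:365],4.3))
```

View pics/v4.png

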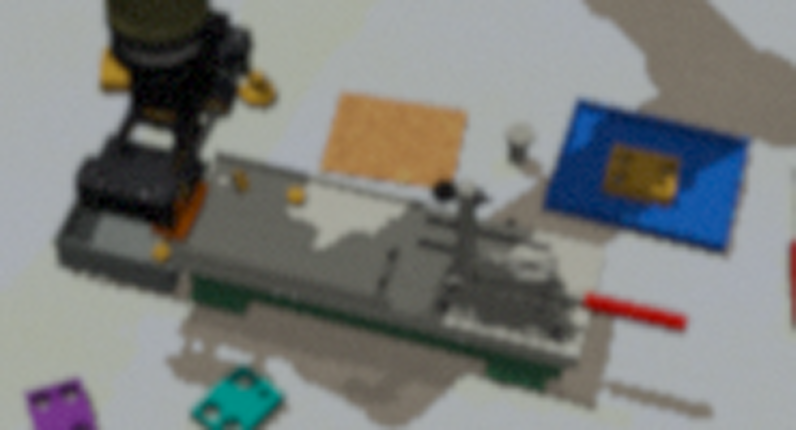

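The chips at (240,180) and (296,195) are still on the bed, and one pushed off is at (162,252) by the tray. Next is the second lane.

Call:
carry_out([
  [[0, 0, 0.02], 0],
  [[0, 0, 0.04], 0],
  [[-0.03, 0.03, 0.04], 0],
  [[-0.033, 0.07, 0.04], 0],
  [[-0.033, 0.11, 0.04], 0],
  [[-0.033, 0.143, 0.04], 0],
  [[-0.033, 0.143, 0.04], 0],
  [[-0.033, 0.143, 0.02], 0],
  [[-0.033, 0.143, 0.005], 0],
  [[-0.033, 0.143, 0.001], 0],
  [[-0.033, 0.143, 0], 0],
  [[-0.033, 0.143, 0], 0],
])

```text
time: 21.35
position: [0.5527, 0.0112, 0.0777]
tool_rot: [3.14, -0.061, -0.003]
ft_force: [-3.9, 0.4, 9.0]
grip_width: 0.547
```

Call:
carry_out([
  [[-0.0005, -0.01, 0], 0],
  [[-0.001, -0.02, 0], 0],
  [[-0.001, -0.03, 0], 0],
  [[-0.0015, -0.04, 0], 0],
  [[-0.002, -0.05, 0], 0],
  [[-0.002, -0.06, 0], 0],
  [[-0.0025, -0.07, 0], 0],
  [[-0.003, -0.08, 0], 0],
  [[-0.0035, -0.09, 0], 0],
  [[-0.004, -0.1, 0], 0],
  [[-0.004, -0.107, 0], 0],
  [[-0.0045, -0.114, 0], 0],
  [[-0.0045, -0.121, 0], 0],
  [[-0.005, -0.128, 0], 0],
  [[-0.005, -0.135, 0], 0],
  [[-0.0055, -0.142, 0], 0],
  [[-0.0055, -0.142, 0], 0],
])

```text
time: 23.05
position: [0.5479, -0.1308, 0.0776]
tool_rot: [3.14, -0.062, 0.001]
ft_force: [-0.4, 0.3, 6.0]
grip_width: 0.547
```

Call:
carry_out([
  [[0, 0, 0.03], 0],
  [[0, 0, 0.07], 0],
  [[0, 0.05, 0.07], 0],
  [[0, 0.1, 0.07], 0],
  [[0, 0.15, 0.07], 0],
  [[0, 0.19, 0.07], 0],
  [[0, 0.19, 0.07], 0],
])

```text
time: 23.75
position: [0.5465, 0.0676, 0.1455]
tool_rot: [-3.14, 0.043, 0.004]
ft_force: [0.3, -1.2, -2.2]
grip_width: 0.547
```

Run:
```python
from h import *
im,K,T=grab("top"); sc,Ks,Ts=grab("scene")
a=big(im[155:245,245:330],4.3); b=big(sc[170:235,180:280],4.3)
b=cv2.copyMakeBorder(b,0,max(0,a.shape[0]-b.shape[0]),0,0,cv2.BORDER_CONSTANT); a=a[:b.shape[0]]
cv2.imwrite("pics/v5.png",np.hstack([a,b]))
for b in blobs(im,(10,110,60),(32,255,255),5,(240,165,340,215)): p=ray(b[0],.063,K,T);q=ray(b[0],.012,K,T); print('chip',b[0],b[1],(w2fx(p)*1e3).round(),(w2fx(q)*1e3).round())
```

```text
chip [306. 184.] 21 [  21. -157.] [  28. -162.]
chip [305.56521739 191.60869565] 23 [  -1. -156.] [   5. -161.]
chip [240.5 199.9] 10 [-33.  24.] [-29.  27.]
chip [303.17391304 201.        ] 23 [ -28. -151.] [ -23. -155.]
chip [306.04761905 206.57142857] 21 [ -43. -159.] [ -38. -164.]
```

View pics/v5.png

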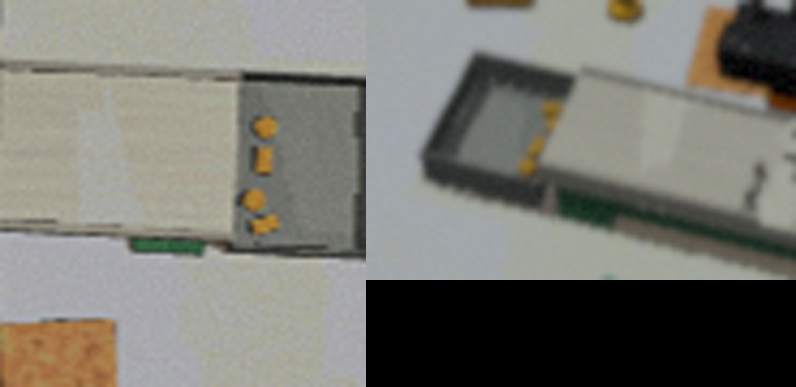

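The tray shows all four chips, at (265,127), (262,158), (254,198) and (263,225), and the bed is clear. Next I return the scraper to its mat.

Call:
carry_out([
  [[-0.04, -0.015, 0], 0],
  [[-0.08, -0.03, 0], 0],
  [[-0.12, -0.04, 0], 0],
  [[-0.131, -0.045, 0], 0],
  [[-0.131, -0.045, 0], 0],
  [[-0.131, -0.045, -0.04], 0],
  [[-0.131, -0.045, -0.08], 0],
  [[-0.131, -0.045, -0.105], 0],
  [[-0.131, -0.045, -0.116], 0],
  [[-0.131, -0.045, -0.119], 0],
  [[-0.131, -0.045, -0.119], 0],
  [[-0.131, -0.045, -0.119], 0],
])

```text
time: 25.05
position: [0.4185, 0.0163, 0.0293]
tool_rot: [-3.141, 0.058, -0.004]
ft_force: [0.1, -0.3, -1.8]
grip_width: 0.545
```

Call:
carry_out([
  [[0, 0, -0.001], 0],
  [[0, 0, -0.002], 0],
  [[0, 0, -0.003], 0],
  [[0, 0, -0.003], 0],
])

```text
time: 25.45
position: [0.4175, 0.0164, 0.026]
tool_rot: [-3.14, 0.058, -0.001]
ft_force: [-1.1, -0.1, 5.2]
grip_width: 0.544
```

Call:
carry_out([
  [[0, 0, 0], 0],
  [[0, 0, 0], 0],
  [[0, 0, 0], 0],
  [[0, 0, 0], 0],
  [[0, 0, 0.03], 0],
  [[0, 0, 0.07], 0],
  [[0, 0, 0.12], 0],
  [[0.04, 0.03, 0.14], 0],
  [[0.08, 0.06, 0.16], 0],
  [[0.1, 0.1, 0.18], 0],
  [[0.1, 0.15, 0.18], 0],
  [[0.1, 0.2, 0.18], 0],
  [[0.1, 0.25, 0.18], 0],
  [[0.1, 0.25, 0.18], 0],
], grip=-1)

```text
time: 26.85
position: [0.5143, 0.2751, 0.2041]
tool_rot: [-3.138, 0.041, 0.003]
ft_force: [0.0, 0.2, -0.2]
grip_width: 1.004
```

Run:
```python
from h import *
im,K,T=grab("top"); sc,Ks,Ts=grab("scene")
a=big(im[160:280,225:355],4); cv2.imwrite("pics/v6.png",a)
for b in blobs(im,(10,110,90),(32,255,255),100,(300,215,400,290)): print('blank',ray(b[0],.0125,K,T).round(4),b[2],[ray(q,.015,K,T)[:2].round(4).tolist() for q in cv2.boxPoints(b[2])])
for b in blobs(sc,(10,110,90),(32,255,255),50,(180,150,230,180)): print('blank sc',ray(b[0],.009,Ks,Ts).round(4))
for b in blobs(im,(10,190,150),(24,255,255),20,(230,225,275,270)): print('scr',ray(b[0],.048,K,T).round(4),b[2])
```

```text
blank [ 0.3943 -0.2425  0.0125] ((339.5588684082031, 253.23532104492188), (15.764814376831055, 20.372989654541016), 75.96376037597656) [[0.4087, -0.2086], [0.4235, -0.2653], [0.3803, -0.2757], [0.3656, -0.2193]]
blank sc [ 0.3999 -0.2399  0.009 ]
scr [0.4168 0.0171 0.048 ] ((249.0420684814453, 244.36949157714844), (9.046584129333496, 18.957914352416992), 3.814074993133545)
```

View pics/v6.png

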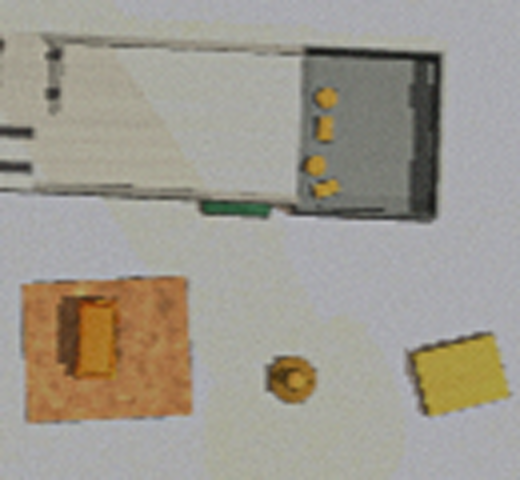

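The scraper stands on its mat at (97,340), the four chips are in the tray, and the blank is unmoved at (460,375). Moving to the blank.

Call:
carry_out([
  [[-0.03, -0.03, 0], 0],
  [[-0.06, -0.07, 0], 0.05],
  [[-0.09, -0.11, 0], 0.1],
  [[-0.1, -0.16, 0], 0.15],
  [[-0.1, -0.21, 0], 0.2],
  [[-0.1, -0.26, 0], 0.288],
  [[-0.11, -0.31, -0.02], 0.288],
  [[-0.12, -0.36, -0.04], 0.288],
  [[-0.121, -0.41, -0.06], 0.288],
  [[-0.121, -0.46, -0.08], 0.288],
  [[-0.121, -0.505, -0.1], 0.288],
  [[-0.121, -0.508, -0.11], 0.288],
  [[-0.121, -0.508, -0.11], 0.288],
  [[-0.121, -0.508, -0.11], 0.288],
])

```text
time: 28.35
position: [0.3944, -0.2423, 0.0948]
tool_rot: [-3.117, -0.388, 0.002]
ft_force: [0.7, 0.3, -0.3]
grip_width: 0.997
```

Call:
carry_out([
  [[0.001, 0, -0.04], 0],
  [[0.001, 0, -0.07], 0],
  [[0.001, 0, -0.082], 0],
  [[0.001, 0, -0.0875], 0],
  [[0.001, 0, -0.0875], 0],
  [[0.001, 0, -0.0875], 0],
])

```text
time: 28.95
position: [0.3979, -0.2415, 0.0086]
tool_rot: [-3.117, -0.395, -0.004]
ft_force: [0.2, -1.0, 0.6]
grip_width: 1.001
```

Call:
carry_out([
  [[0, 0, 0], 0],
  [[0, 0, 0], 0],
  [[0, 0, 0], 0],
  [[0, 0, 0], 0],
  [[0, 0, 0], 0],
  [[0, 0, 0], 0],
  [[0, 0, 0], 0],
], grip=1, squeeze=40)

```text
time: 29.65
position: [0.3965, -0.2418, 0.0075]
tool_rot: [-3.117, -0.393, 0.001]
ft_force: [-0.4, -0.3, 1.2]
grip_width: 0.525
```

Call:
carry_out([
  [[0, 0, 0.03], 0],
  [[0, 0, 0.07], 0],
  [[0, 0, 0.12], 0],
  [[0.03, 0.035, 0.12], -0.08],
  [[0.06, 0.07, 0.12], -0.16],
  [[0.09, 0.105, 0.12], -0.24],
  [[0.12, 0.14, 0.12], -0.287],
  [[0.15, 0.18, 0.12], -0.287],
  [[0.18, 0.22, 0.12], -0.287],
  [[0.2, 0.246, 0.12], -0.287],
  [[0.2, 0.246, 0.12], -0.287],
  [[0.2, 0.246, 0.12], -0.287],
  [[0.2, 0.246, 0.09], -0.287],
  [[0.2, 0.246, 0.07], -0.287],
  [[0.2, 0.246, 0.059], -0.287],
  [[0.2, 0.246, 0.059], -0.287],
  [[0.2, 0.246, 0.059], -0.287],
])

```text
time: 31.35
position: [0.5971, 0.0034, 0.0672]
tool_rot: [3.141, -0.058, 0.001]
ft_force: [0.3, -0.2, -3.1]
grip_width: 0.525
```

Call:
carry_out([
  [[0, 0, -0.002], 0],
  [[0, 0, -0.004], 0],
  [[0, 0, -0.005], 0],
  [[0, 0, -0.005], 0],
])

```text
time: 31.75
position: [0.5974, 0.0043, 0.0626]
tool_rot: [-3.141, 0.056, -0.002]
ft_force: [-1.1, 0.4, 2.7]
grip_width: 0.515
```

Call:
carry_out([
  [[0, 0.002, 0], 0],
  [[0, 0.004, 0], 0],
  [[0, 0.006, 0], 0],
  [[0, 0.008, 0], 0],
  [[0, 0.009, 0], 0],
  [[0, 0.009, 0], 0],
])

```text
time: 32.35
position: [0.5981, 0.0119, 0.0626]
tool_rot: [3.139, -0.057, 0.004]
ft_force: [0.0, -4.0, 5.8]
grip_width: 0.519
```

Call:
carry_out([
  [[0, 0.001, 0], 0],
  [[0, 0.002, 0], 0],
  [[0, 0.003, 0], 0],
  [[0, 0.003, 0], 0],
])

```text
time: 32.75
position: [0.5982, 0.0148, 0.0626]
tool_rot: [3.139, -0.057, 0.004]
ft_force: [0.5, -5.7, 5.5]
grip_width: 0.522
```

Call:
carry_out([
  [[0.001, 0, 0], 0],
  [[0.002, 0, 0], 0],
  [[0.003, 0, 0], 0],
  [[0.004, 0, 0], 0],
  [[0.004, 0, 0], 0],
])

```text
time: 33.25
position: [0.5995, 0.0154, 0.0625]
tool_rot: [3.141, -0.058, -0.005]
ft_force: [-7.9, -3.5, 13.7]
grip_width: 0.526
```

Call:
carry_out([
  [[0, 0.001, 0], 0],
  [[0, 0.002, 0], 0],
  [[0, 0.003, 0], 0],
  [[0, 0.004, 0], 0],
  [[0, 0.004, 0], 0],
])

```text
time: 33.75
position: [0.6006, 0.0166, 0.0625]
tool_rot: [3.137, -0.06, -0.0]
ft_force: [-4.2, -8.0, 8.0]
grip_width: 0.52
```

Call:
carry_out([
  [[0, -0.003, 0], 0],
  [[0, -0.003, 0], 0],
  [[0, -0.003, 0], 0],
  [[0, -0.003, 0], 0],
  [[0, -0.003, 0.02], 0],
  [[0, -0.003, 0.04], 0],
  [[0, -0.03, 0.04], 0],
  [[-0.002, -0.058, 0.04], 0],
  [[-0.002, -0.058, 0.04], 0],
], grip=-0.4)

```text
time: 34.65
position: [0.5984, -0.0427, 0.1021]
tool_rot: [3.138, -0.066, 0.001]
ft_force: [-0.9, -0.7, -0.2]
grip_width: 0.7
```

Call:
carry_out([
  [[0, 0, 0], 0],
  [[0, 0, 0], 0],
  [[0, 0, 0], 0],
  [[0, 0, 0], 0],
  [[0, 0, 0], 0],
  [[0, 0, -0.02], 0],
  [[0, 0, -0.036], 0],
  [[0, 0, -0.041], 0],
  [[0, 0, -0.041], 0],
  [[0, 0, -0.041], 0],
], grip=1)

```text
time: 35.65
position: [0.5992, -0.038, 0.0609]
tool_rot: [3.141, -0.057, 0.001]
ft_force: [0.2, -0.2, 0.4]
grip_width: 0.009
```

Run:
```python
from h import *
im,K,T=grab("top"); sc,Ks,Ts=grab("scene")
a=big(im[150:215,200:300],4.3); b=big(sc[180:240,230:330],4.3); w=min(a.shape[1],b.shape[1])
cv2.imwrite("pics/v7.png",np.vstack([a[:,:w],b[:,:w]]))
```

```text
(no output)
```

View pics/v7.png

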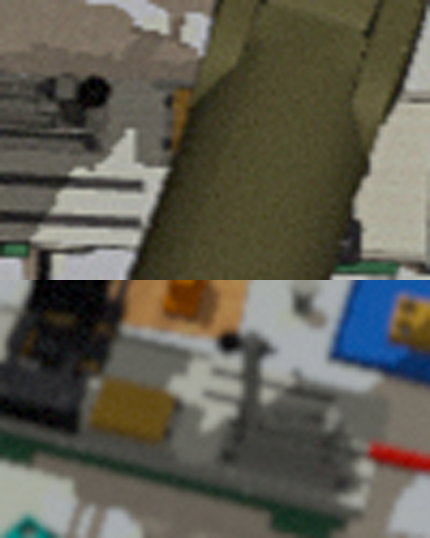

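The blank sits by the end stop at (135,408) in the scene crop. The closed fingers are behind it. Next I push it home with them.

Call:
carry_out([
  [[0, 0.004, 0], 0],
  [[0, 0.008, 0], 0],
  [[0, 0.011, 0], 0],
  [[0, 0.013, 0], 0],
  [[0, 0.015, 0], 0],
  [[0, 0.015, 0], 0],
])

```text
time: 36.35
position: [0.599, -0.0245, 0.0607]
tool_rot: [3.139, -0.058, 0.001]
ft_force: [-0.4, -4.3, 0.7]
grip_width: 0.002
```

Call:
carry_out([
  [[0, 0.001, 0], 0],
  [[0, 0.002, 0], 0],
  [[0, 0.003, 0], 0],
  [[0, 0.003, 0], 0],
])

```text
time: 36.75
position: [0.599, -0.0244, 0.0608]
tool_rot: [3.136, -0.061, 0.002]
ft_force: [0.6, -8.0, -0.1]
grip_width: 0.005
```

Call:
carry_out([
  [[0, -0.008, 0], 0],
  [[0, -0.01, 0.03], 0],
  [[-0.03, 0, 0.04], 0],
  [[-0.05, 0.036, 0.04], 0],
  [[-0.05, 0.036, 0.04], 0],
  [[-0.05, 0.036, 0.02], 0],
  [[-0.05, 0.036, 0.004], 0],
  [[-0.05, 0.036, 0], 0],
  [[-0.05, 0.036, 0], 0],
])

```text
time: 37.65
position: [0.5482, 0.0159, 0.0596]
tool_rot: [3.14, -0.058, -0.003]
ft_force: [-0.3, 0.2, 0.4]
grip_width: 0.001
```

Call:
carry_out([
  [[0.004, 0, 0], 0],
  [[0.008, 0, 0], 0],
  [[0.011, 0, 0], 0],
  [[0.013, 0, 0], 0],
  [[0.015, 0, 0], 0],
  [[0.015, 0, 0], 0],
])

```text
time: 38.25
position: [0.5642, 0.0162, 0.0607]
tool_rot: [3.141, -0.057, 0.0]
ft_force: [-0.2, -0.1, -0.3]
grip_width: 0.004
```

Call:
carry_out([
  [[0.001, 0, 0], 0],
  [[0.002, 0, 0], 0],
  [[0.003, 0, 0], 0],
  [[0.003, 0, 0], 0],
])

```text
time: 38.65
position: [0.567, 0.0163, 0.0606]
tool_rot: [3.141, -0.056, 0.0]
ft_force: [0.5, 0.1, -0.3]
grip_width: 0.006
```

No contact yet; continue.

Call:
carry_out([
  [[0.001, 0, 0], 0],
  [[0.002, 0, 0], 0],
  [[0.003, 0, 0], 0],
  [[0.004, 0, 0], 0],
  [[0.004, 0, 0], 0],
])

```text
time: 39.15
position: [0.5697, 0.0162, 0.0603]
tool_rot: [-3.141, 0.057, 0.004]
ft_force: [-4.9, -0.3, 4.0]
grip_width: 0.002
```

Call:
carry_out([
  [[0.001, 0, 0], 0],
  [[0.002, 0, 0], 0],
  [[0.003, 0, 0], 0],
  [[0.003, 0, 0], 0],
])

```text
time: 39.55
position: [0.5698, 0.0163, 0.06]
tool_rot: [-3.14, 0.057, 0.015]
ft_force: [-13.0, 0.6, 10.5]
grip_width: 0.009
```

Call:
carry_out([
  [[-0.012, 0, 0], 0],
  [[-0.012, 0, 0.04], 0],
  [[-0.012, 0, 0.09], 0],
  [[-0.012, 0, 0.14], 0],
  [[-0.012, 0, 0.195], 0],
  [[-0.012, 0, 0.195], 0],
  [[0, 0.045, 0.195], 0],
  [[0.02, 0.09, 0.195], 0],
  [[0.03, 0.135, 0.195], 0],
  [[0.037, 0.18, 0.195], 0],
  [[0.037, 0.225, 0.195], 0],
  [[0.037, 0.242, 0.195], 0],
  [[0.037, 0.242, 0.15], 0],
  [[0.037, 0.242, 0.11], 0],
  [[0.037, 0.242, 0.07], 0],
  [[0.037, 0.242, 0.03], 0],
  [[0.037, 0.242, 0.01], 0],
  [[0.037, 0.242, 0.006], 0],
  [[0.037, 0.242, 0.006], 0],
], grip=0.0)

```text
time: 41.45
position: [0.611, 0.2575, 0.0663]
tool_rot: [3.14, -0.058, 0.0]
ft_force: [-0.1, -0.4, 0.4]
grip_width: 0.501
```

Call:
carry_out([
  [[0, 0, 0], 0],
  [[0, 0, 0], 0],
  [[0, 0, 0], 0],
  [[0, 0, 0], 0],
  [[0, 0, 0], 0],
  [[0, 0, 0], 0],
], grip=1, squeeze=30)

```text
time: 42.05
position: [0.6107, 0.2585, 0.0672]
tool_rot: [-3.141, 0.056, 0.001]
ft_force: [-2.5, -0.4, 4.5]
grip_width: 0.171
```

Call:
carry_out([
  [[0, 0, 0.006], 0],
  [[0, -0.0005, 0.012], 0],
  [[0, -0.0015, 0.019], 0],
  [[-0.0005, -0.003, 0.025], 0],
  [[-0.0005, -0.005, 0.031], 0],
  [[-0.0005, -0.0075, 0.037], 0],
  [[-0.0005, -0.01, 0.0425], 0],
  [[-0.0005, -0.0135, 0.0475], 0],
  [[-0.001, -0.0175, 0.0525], 0],
  [[-0.001, -0.0215, 0.057], 0],
  [[-0.001, -0.0265, 0.0615], 0],
  [[-0.0015, -0.0315, 0.066], 0],
  [[-0.0015, -0.037, 0.07], 0],
  [[-0.002, -0.0425, 0.0735], 0],
  [[-0.002, -0.048, 0.0765], 0],
  [[-0.0025, -0.054, 0.079], 0],
  [[-0.0025, -0.06, 0.081], 0],
])

```text
time: 43.75
position: [0.6084, 0.1992, 0.1471]
tool_rot: [-3.139, 0.056, -0.001]
ft_force: [4.9, 2.6, -17.9]
grip_width: 0.174
```

Call:
carry_out([
  [[0, -0.004, -0.001], 0],
  [[-0.0005, -0.008, -0.0005], 0],
  [[-0.0005, -0.012, 0.0005], 0],
  [[-0.0005, -0.016, 0.001], 0],
  [[-0.001, -0.02, 0.0015], 0],
  [[-0.001, -0.024, 0.002], 0],
  [[-0.001, -0.027, 0.002], 0],
  [[-0.001, -0.029, 0.002], 0],
  [[-0.001, -0.03, 0.002], 0],
  [[-0.001, -0.03, 0.002], 0],
])

```text
time: 44.75
position: [0.6074, 0.169, 0.1516]
tool_rot: [-3.139, 0.056, -0.001]
ft_force: [-3.8, 3.7, 6.5]
grip_width: 0.18
```

Call:
carry_out([
  [[0, -0.0015, 0], 0],
  [[0, -0.003, 0], 0],
  [[0, -0.003, 0], 0],
])

```text
time: 45.05
position: [0.6075, 0.169, 0.1516]
tool_rot: [-3.135, 0.052, -0.001]
ft_force: [-2.9, 8.0, 6.1]
grip_width: 0.175
```

Call:
carry_out([
  [[0, 0.003, 0], 0],
  [[0, 0.003, 0], 0],
  [[0, 0.003, 0], 0],
  [[0, 0.003, 0], 0],
  [[0, 0.003, 0.04], 0],
  [[0, 0.003, 0.09], 0],
  [[-0.03, 0.05, 0.1], 0],
  [[-0.06, 0.1, 0.1], 0],
  [[-0.09, 0.15, 0.1], 0],
  [[-0.12, 0.2, 0.1], 0],
  [[-0.14, 0.25, 0.1], 0],
  [[-0.14, 0.3, 0.1], 0],
  [[-0.14, 0.3, 0.1], 0],
], grip=0.0)

```text
time: 46.35
position: [0.465, 0.4691, 0.2492]
tool_rot: [-3.14, 0.05, 0.001]
ft_force: [-0.3, -0.4, -0.3]
grip_width: 0.502
```

Run:
```python
from h import *
im,K,T=grab("top"); sc,Ks,Ts=grab("scene")
a=big(im[150:280,140:355],3.7); b=big(sc[165:250,180:365],4.3); 
b=cv2.resize(b,(a.shape[1],int(b.shape[0]*a.shape[1]/b.shape[1]))); v=np.vstack([a,b]); cv2.imwrite("pics/v8.png",cv2.resize(v,None,fx=.69,fy=.69))
p=ray((188,168),.196,K,T)
for b in blobs(im,(0,150,80),(8,255,255),5,(130,150,210,190)): q=ray(b[0],.196,K,T);print('handle',b[0],(w2fx(q)*1e3).round(1))
for b in blobs(im,(10,110,90),(32,255,255),60,(235,165,265,200)): print('blank',b[0],b[2],(w2fx(ray(b[0],.07,K,T))*1e3).round(1))
```

```text
handle [187.9047619  168.33333333] [ 27.4 155.9]
blank [251.28174603 178.44444444] ((250.5, 178.0), (16.0, 21.0), 90.0) [27.7 -2.6]
```

View pics/v8.png

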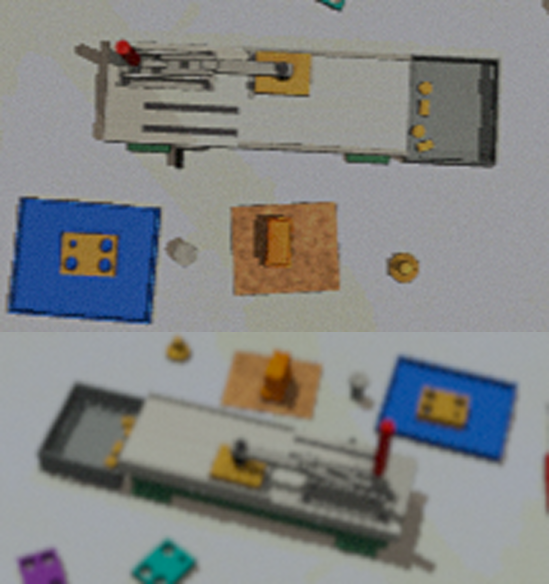

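The handle is back at its start pixel (188,168), the foot is on the blank at (283,70), the chips are in the tray, and the scraper and plate are in place. As a last check I'll compare the blank's outline with the plate's original one, then hand in.

Run:
```python
from h import *
f=np.load("f0.npz"); im,K,T=grab("top"); sc,_,_=grab("scene")
for n,i in(('start',f['im']),('now',im)):
    b=max(blobs(i,(10,110,90),(32,255,255),60,(235,165,265,200)),key=lambda b:b[1]); print(n,b[2])
for n,i in(('start',f['sc']),('now',sc)):
    for b in blobs(i,(10,110,60),(32,255,255),40,(245,195,280,225)): print(n,b[2],b[1])
d=cv2.absdiff(f['im'],im).max(2); d[:, :]=np.where(d>60,d,0)
n,l,st,c=cv2.connectedComponentsWithStats((d>0).astype(np.uint8))
print([(c[i].round().tolist(),int(st[i,4])) for i in range(1,n) if st[i,4]>15])
```

```text
start ((250.5, 178.0), (16.0, 21.0), 90.0)
now ((250.5, 178.0), (16.0, 21.0), 90.0)
start ((260.3500061035156, 210.4500274658203), (17.39252471923828, 10.75174331665039), 18.43494987487793) 142
now ((260.1000061035156, 211.30001831054688), (17.441329956054688, 11.180339813232422), 26.56505012512207) 154
[([43.0, 287.0], 13197), ([291.0, 181.0], 23), ([244.0, 182.0], 16), ([257.0, 182.0], 18), ([275.0, 188.0], 26), ([270.0, 199.0], 22), ([288.0, 200.0], 25), ([243.0, 242.0], 26), ([174.0, 249.0], 312), ([339.0, 253.0], 386), ([152.0, 330.0], 349), ([2.0, 360.0], 34)]
```

The blank's outline matches the plate's original seat in the top view, and nothing else on the bench has moved.

```bash
python3 -c "
from bench import ticket,get_state
print(get_state()['time']); print(ticket.close_job())"
```

```text
46.55
the job is handed in; nothing more can be done
None
```

The whole job was done in the order asked and handed in at 46.6 s. No verdict is reported at hand-in.

- **Plate:** I opened the clamp and laid the bored plate flat in the blue tray.
- **Wiping:** Two scraper passes put all four offcuts in the chip tray. I saw only four at the start and found none left on the bed. The scraper stands on its cork mat, turned about 14° from how it started.
- **Blank:** I set it on the bed and pushed it home with closed fingers. It stopped moving at about 8 N against the end stop and 13 N against the side rail.
- **Clamp:** Flipping it back, the handle stopped moving at 8 N. In the last picture it is at its starting pixel (188,168), with the foot on the blank.

**Last checks:** In the top view the blank's outline is the same as the plate's was at the seat, and the picture comparison showed no bench items moved. In the scene view the blank's outline differed by about 1 px in position and 8° in angle. I put that down to the plate's holes and the coarse image, and did not resolve it further.

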